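# Close the microscope's coolant reservoir with its camlock cap

### The job

The microscope's coolant reservoir has been topped up: close its filler neck with the camlock cap that lies in the parts tote. Push the cap mouth down fully onto the grooved neck with both of its cam arms still out, then swing the two arms all the way down against the neck, one after the other, so that the cap is locked. Leave the spanner, the bottle and the mouse where they are.

Things in the scene. Friction and masses are not known exactly. Their poses are not given: they have to be found in the camera images.
- cap_center (a point): Aluminium camlock cap, 60 mm long, 0.35 kg in all. Point on its axis, 30 mm from either end. z runs from open mouth to closed crown; the cam arms stick out along +y and -y. The crown half (0 to 30 mm on the crown side of this point) is an octagon 48 mm across its flats, which face +-x, +-y (20 mm wide); the mouth half is a 48 mm round cup with arm lugs at +-y. Starts lying on a flat, +x up.
- gasket (a joint): Springy rubber ring at the bottom of the cap's bore; m it is pressed in: 0 free, at most 0.0025, 6 N per mm. The bore is 38.8 mm wide; the free gasket's face is 38 mm from the mouth.
- cam_a (a joint): Steel cam arm on the cap's +y side, 12 mm wide, 6 mm thick; pivot 31 mm out from the cap's axis, 12 mm from cap_center towards the mouth, reach 65 mm. rad: 0 = straight out, negative = towards the crown, 1.55 = stop, folded down along the neck (closed). Stays where left (0.18 N m friction). Its nose blocks the bore beyond 0.65; closing on the seated cap draws it down under the neck's lip.
- cam_b (a joint): The same arm on the cap's -y side. If the cap is over about 6 mm short of home, the arms jam before they are closed.
- cam_a_end (a point): Centre of the eye at the end of the +y arm, 56 mm from its pivot.
- cam_b_end (a point): Centre of the eye at the end of the -y arm, 56 mm from its pivot.
- neck_top (a point): Centre of the top of the filler neck: upright aluminium grooved adaptor, 36.8 mm wide, top edge bevelled over 4 mm, fixed 180 mm above the bench in the middle of a white reservoir 200 x 280 x 75 mm (along this point's x, y); a black vent 20 mm high on its lid, 60 mm in x and 105 mm in y from the neck. Cap home: cap_center 10 mm below this point (8.5 before the arms are closed).
- tote: Grey open parts tote, 200 x 270 mm, 70 mm high, walls and floor 4 mm, origin under its middle, fixed. A divider 60 mm high along its y makes two 94 mm wide compartments. The cap lies on its side in the one at -x, its crown towards the -x wall, about 17 mm clear at either end: only a grasp from nearly straight above fits. Cap_center is 28 mm above the bench there.
- spanner: Steel spanner, 160 mm long, lying along y in the tote's +x compartment. Leave it.
- additive: White bottle, 56 mm wide and 130 mm high, standing on the bench. Leave it.
- mouse: Black computer mouse, 105 x 58 x 35 mm, on the bench. Leave it.
Not all that is in view belongs to the job. Leave any green look-alike of the part that bears cap_center alone.

How it is judged:
By the outcome, as a careful person would: the job done as asked, in the order asked, and still so for the second after the job is handed in, with the robot touching nothing.
It also fails if it takes over 72 s, if anything falls off the work surface, if the arm or the gripper's body presses on something with over 40 N, if the wrist force passes 120 N, or if a joint passes its speed limit or range.

### The arm

A 6-joint arm with a two-finger parallel gripper is mounted at the origin on the work surface. World frame = base frame: x ahead of the robot, y to its left, z up, the work surface at z = 0. Lengths are in mm, angles in rad, forces in N, time in s.
With the tool pointing down it reaches from about 275 to 750 mm from the base axis. Payload 10.2 kg.
Tool frame: the origin (TCP) lies midway between the tips of the shut fingers; the grasp point (between the pads) lies 19 mm behind it (ctrl.tcp_to_grasp is the z of the grasp point in the tool frame, in mm); z points along the fingers, y is the direction in which the jaws open and shut (so a half turn about z gives the same grasp; the last joint's range is limited). The gripper opens to 85 mm and grips with 20 to 120 N. Pads are 22 mm wide; open, the fingers measure 114 mm over their backs; the gripper's body (76 mm by 85 mm) begins 54 mm behind the grasp point. The pads swing forward as they close: fully open they stand 13 mm farther back than shut.
Start: joints at [-1.553, 0.313, 1.498, -0, 1.331, -0.223], TCP at [125.188, -509.862, 231.294] pointing down, gripper open.
Joint ranges: [-2.94, 2.94], [-0.97, 2.17], [0.19, 2.56], [-1.23, 4.37], [0.02, 3.11], [-2.88, 2.88]. Speed limits (rad/s): [2.39, 2.39, 3.01, 3.14, 3.14, 3.14].

### API

Orientations are given as a unit quaternion [w, x, y, z].
In Python, from rig import sensors, capture, order, ctrl gives the robot as it stands. The module is installed in compiled form; this text tells all that it offers.
- The arm moves only by the tool play_rows, never from a script. Its argument "deltas" is a list of rows, each a list of 7 numbers: the shift along the world's x, y, z in units of 40 mm (1.0 is 40 mm), then the turn, a rotation vector about the world's x, y, z in units of 6 degrees (1.0 is 6 degrees), then the opening, from -1 (shut) to 1 (fully open). A call has 1 to 8 rows; each row shifts and turns the commanded pose from where the row before left it; what a row does not reach is not made up. A row lasts 1/12 s, in which the tool goes at most 41.7 mm and 7.16 degrees, less where a joint would pass 70% of its speed; a pose out of reach is approached as far as the arm can. A call is refused whole if a number of a shift passes 1 or a number of a turn 1, either way. A call with a gripper value outside its range is refused whole. The fingers move at their own pace and stop on an object; "squeeze" is the grip in N (left out, the last holds). Time passes only in rows, so rows that do not move let the fingers close. It gives the time, the measured TCP pose, the force and the opening at its end, in the units of the state.
- sensors.sense(): the state, without advancing time (a new reading comes with each control period).
- capture(name): name is "side" or "top" or "wrist"; returns a dict with "pixels" (400x640x3 uint8, red, green, blue), "z_map" (400x640 float32, mm along the optical axis (not along the pixel's ray), 0 where there is no reading), "fx", "fy", "cx", "cy" (pixels), "eye" and "rotation" of the camera in the world; the wrist camera has in their place "tool_from_camera" (4x4, takes a point from camera to tool coordinates, whose origin is the TCP and whose axes are the flange's). Camera axes: x right, y down, z forward; pixel columns grow to the right and rows downward; lengths in mm; the calibration is good to about 2 mm. A picture is of the moment at which its call begins: read the wrist's pose just before it.
- order.finish_job(): hands the job in, once; it reports no verdict.
The state is a dict: "time_s": time; "joints": joint angles; "dq": joint speeds; "tau": joint torques, N m; "eef_pos": TCP position; "ee_rot": TCP orientation; "force": force on the tool from outside, world axes, zero at the start; "wrist_torque": the same for the moment, N m; "grip_width": opening from 0.0 (shut) to 1.0 (fully open).
Only numpy, scipy, OpenCV 4.12 (cv2) and the standard library are available. Lean on these libraries where they do the work, as an engineer would, in place of code of your own. Each camera call takes 0.05 s, during which the arm holds its last target. There are 200 camera calls.

## Working session

There is one attempt and no reset: what is moved stays moved. The work goes in short steps, Python scripts to look and compute and a tool call to move; the robot and the scene stay as the last step left them, time stands still between calls to the robot, and variables do not carry over. Pictures are saved under pics/ and viewed, about 8 in all and at most 12, crops included, and the job is handed in when it is done.

Besides the shell and the picture viewer there is one more tool, called after "Emit:" as name(argument=value, ...) on one line, values as JSON. play_rows: Moves the arm, as the interface text tells. Its arguments: {"type":"object","properties":{"deltas":{"type":"array","items":{"type":"array","items":{"type":"number"}}},"squeeze":{"type":"number"}},"required":["deltas"]}

```bash
mkdir -p pics
cat > h.py <<'E'
import numpy as np,cv2
from rig import sensors,capture,order,ctrl
from scipy.spatial.transform import Rotation as R
def snap(n,f=None):
    s=sensors.sense(); c=capture(n)
    if n=='wrist':
        q=s['ee_rot'];T=np.eye(4);T[:3,:3]=R.from_quat([q[1],q[2],q[3],q[0]]).as_matrix();T[:3,3]=s['eef_pos']
        M=T@np.array(c['tool_from_camera']);c['eye']=M[:3,3];c['rotation']=M[:3,:3]
    c['rotation']=np.array(c['rotation']);c['eye']=np.array(c['eye'])
    if f: cv2.imwrite('pics/'+f,c['pixels'][:,:,::-1])
    return c
def cloud(c):
    z=c['z_map'];v,u=np.mgrid[:z.shape[0],:z.shape[1]]
    p=np.stack([(u-c['cx'])/c['fx']*z,(v-c['cy'])/c['fy']*z,z],-1)
    w=p@c['rotation'].T+c['eye'];w[z==0]=np.nan
    return w
def ray(c,u,v,h):
    d=c['rotation']@np.array([(u-c['cx'])/c['fx'],(v-c['cy'])/c['fy'],1.]);e=c['eye']
    return e+d*(h-e[2])/d[2]
def proj(c,P):
    p=(np.atleast_2d(P)-c['eye'])@c['rotation'];return np.stack([p[:,0]/p[:,2]*c['fx']+c['cx'],p[:,1]/p[:,2]*c['fy']+c['cy']],-1)
E
python3 - <<'E'
from h import *
np.set_printoptions(precision=1,suppress=True)
a=snap('top','top1.png');b=snap('side','side1.png')
for c in(a,b):print(c['eye'],c['rotation'].round(3).tolist(),c['fx'],c['cx'],c['cy'])
np.savez('c1.npz',top=cloud(a),side=cloud(b),pt=a['pixels'],ps=b['pixels'])
print(sensors.sense(),ctrl.tcp_to_grasp)
E
```

```text
[ 306.3   94.2 1312.8] [-0.069, 0.705, -0.703, 0.059] 437.54474855148464 319.52417222830877 196.36370130550034
[  457.3 -1222.    935.2] [-0.489, 0.872, -0.03, 0.012] 459.7655132001167 319.3797134280242 201.92227309631193Traceback (most recent call last):
  File "<stdin>", line 5, in <module>
  File "h.py", line 15, in cloud
    w=p@c['rotation'].T+c['eye'];w[z==0]=np.nan
      ~^~~~~~~~~~~~~~~~
ValueError: matmul: Input operand 1 has a mismatch in its core dimension 0, with gufunc signature (n?,k),(k,m?)->(n?,m?) (size 4 is different from 3)
```

View pics/top1.png

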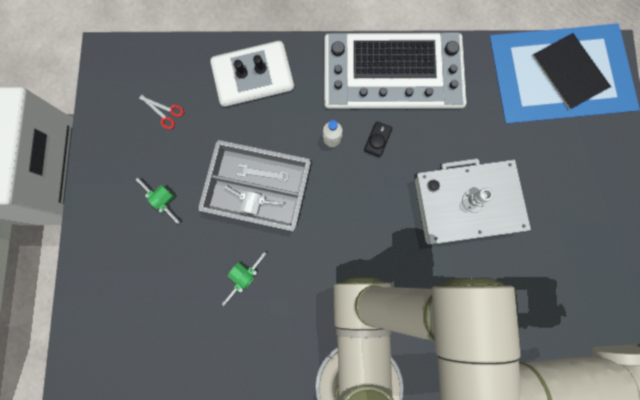

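View pics/side1.png

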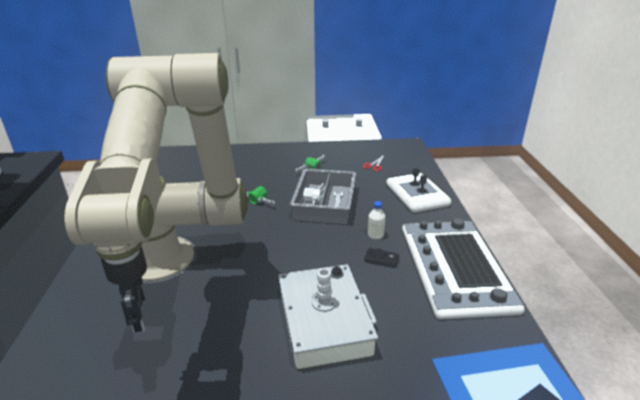

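The top view shows the cap in the tote at about (252,202), its arms out at about (232,192) and (278,203). The neck is near (478,199) and the vent near (433,185). The side view agrees. The camera's rotation is a quaternion.

```bash
sed -i "s/c\['rotation'\]=np.array(c\['rotation'\]);c/r=np.array(c['rotation']);c['rotation']=R.from_quat(np.roll(r,-1)).as_matrix() if r.size==4 else r;c/" h.py
python3 - <<'E'
from h import *
np.set_printoptions(precision=1,suppress=True)
a=snap('top');w=cloud(a)
P=a['pixels'].astype(int)
print({k:np.round(v,3) for k,v in sensors.sense().items()},ctrl.tcp_to_grasp)
def box(name,u0,u1,v0,v1,z0,z1):
    q=w[v0:v1,u0:u1];m=(q[...,2]>z0)&(q[...,2]<z1);k=q[m];print(name,len(k),k.mean(0),k.min(0),k.max(0));return k,m
# tote rim
k,m=box('rim',190,320,135,240,64,80)
r=cv2.minAreaRect(k[:,:2].astype(np.float32));print('rimrect',r,cv2.boxPoints(r))
# cap bright pixels
box('cap',236,270,188,218,35,62)
k,m=box('lid',400,540,150,250,68,82)
r=cv2.minAreaRect(k[:,:2].astype(np.float32));print('lid',r,cv2.boxPoints(r))
box('neck',455,500,180,215,165,190)
box('vent',422,445,175,196,86,105)
for n,u,v in[('armL',231,191),('armR',279,204),('cap',252,202)]:print(n,w[v,u],ray(a,u,v,28))
big=np.hstack([cv2.resize(a['pixels'][130:240,190:320],None,fx=4,fy=4),cv2.resize(a['pixels'][150:260,455:515],None,fx=4,fy=4)])
cv2.imwrite('pics/top2.png',big[:,:,::-1])
E
```

```text
{'time_s': np.float64(0.15), 'joints': array([-1.6,  0.3,  1.5, -0. ,  1.3, -0.2]), 'dq': array([ 0., -0., -0.,  0., -0., -0.]), 'tau': array([  0. , -41.2, -26. ,  -0. ,   0. ,   0. ]), 'eef_pos': array([ 125.2, -509.7,  230.9]), 'ee_rot': array([-0. ,  1. ,  0.1,  0. ]), 'force': array([0. , 0.2, 0.3]), 'wrist_torque': array([-0.1,  0. ,  0. ]), 'grip_width': np.float64(0.999)} -18.700000000000003
rim 1452 [569.  304.5  71.5] [436.  144.   64.1] [703.1 462.4  79.4]
rimrect ((569.2286987304688, 302.79071044921875), (287.6789855957031, 216.80548095703125), 77.84211730957031) [[433.  185. ]
 [644.9 139.3]
 [705.5 420.6]
 [493.6 466.2]]
cap 420 [522.8 312.9  47.3] [486.6 262.4  35. ] [564.9 362.   61.5]
lid 6429 [ 516.9 -325.3   76.6] [ 399.9 -481.1   68.4] [ 641.4 -169.4   82. ]
lid ((520.361572265625, -325.22857666015625), (206.15625, 287.9724426269531), 8.107084274291992) [[ 398.  -197.2]
 [ 438.6 -482.3]
 [ 642.7 -453.2]
 [ 602.1 -168.1]]
neck 126 [ 519.5 -323.3  177.3] [ 502.  -342.   165.1] [ 537.8 -306.7  188.4]
vent 89 [ 563.7 -211.2   95.1] [ 546.4 -226.    86.2] [ 581.8 -197.6  102.6]
armL [555.3 376.7  39.5] [557.5 379.3  28. ]
armR [517.9 234.   29.8] [518.2 234.2  28. ]
cap [519.6 310.4  55. ] [524.2 315.   28. ]
```

View pics/top2.png

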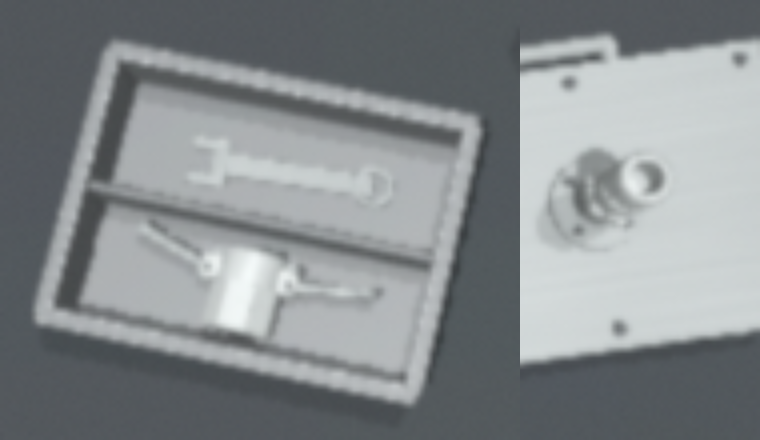

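The tote rim fits 200 x 270 with its y axis yawed about -12°. Cap_center is near (523,313) with the crown towards the robot. The neck is near (520,-324). I'm starting toward the tote, with some tilts on the way so I can identify the arm's kinematics for planning.

Emit:
play_rows(deltas=[[0.43, 0.9, 0.2, 1, 0, 0, 1], [0.43, 0.9, 0.2, 1, 0, 0, 1], [0.43, 0.9, 0.2, 1, 0, 0, 1], [0.43, 0.9, 0.2, 1, 0, 0, 1], [0, 0, 0, 0, 0, 0, 1]], squeeze=60)

```text
time_s: 0.57
eef_pos: [195.9, -362.7, 263.9]
ee_rot: [-0.21, 0.97, 0.119, 0.025]
force: [-0.7, 0.4, 0.1]
grip_width: 1.004
```

```bash
cat > log.py <<'E'
import json
from rig import sensors
s=sensors.sense();d=[list(map(float,s[k])) for k in('joints','eef_pos','ee_rot')]
open('fk.txt','a').write(json.dumps(d)+'\n');print([[round(x,4) for x in r] for r in d])
E
python3 log.py
```

```text
[[-1.4053, 0.2669, 1.5329, 0.0685, 1.7618, -0.0795], [195.899, -362.7475, 263.927], [-0.2096, 0.9702, 0.1188, 0.0253]]
```

Emit:
play_rows(deltas=[[0.43, 0.9, 0, 0, 1, 0, 1], [0.43, 0.9, 0, 0, 1, 0, 1], [0.43, 0.9, 0, 0, 1, 0, 1], [0.43, 0.9, 0, 0, 1, 0, 1], [0, 0, 0, 0, 0, 0, 1]])

```text
time_s: 0.98
eef_pos: [265.7, -216.3, 262.8]
ee_rot: [-0.226, 0.954, 0.076, -0.181]
force: [-0.1, -0.8, -0.6]
grip_width: 1.002
```

```bash
python3 log.py
```

```text
[[-0.9653, 0.2307, 1.6363, -0.0856, 1.8567, 0.4463], [265.7085, -216.2894, 262.8434], [-0.2265, 0.954, 0.0763, -0.1809]]
```

Emit:
play_rows(deltas=[[0.43, 0.9, 0, -1, 0, 0, 1], [0.43, 0.9, 0, -1, 0, 0, 1], [0.43, 0.9, 0, -1, 0, 0, 1], [0.43, 0.9, 0, -1, 0, 0, 1], [0, 0, 0, 0, 0, 0, 1]])

```text
time_s: 1.4
eef_pos: [332.7, -71.6, 263.8]
ee_rot: [-0.021, 0.981, 0.041, -0.187]
force: [-0.4, -1.5, 0.6]
grip_width: 0.996
```

```bash
python3 log.py
cat > fk.py <<'E'
import numpy as np,json
from scipy.spatial.transform import Rotation as R
from scipy.optimize import least_squares
D=[json.loads(l) for l in open('fk.txt')]+[[[-1.553,.313,1.498,0,1.331,-.223],[125.188,-509.862,231.294],None]]
E=lambda a,t:R.from_euler(a,t)
def fk(q,p):
    sg=p[9:]
    r=E('z',q[0]);x=np.array([0,0,p[0]])+r.apply([p[1],p[2],0])
    r=r*E('y',q[1]);x=x+r.apply([0,p[3],p[4]])
    r=r*E('y',q[2]);x=x+r.apply([p[5],0,p[6]])
    r=r*E('z',q[3])*E('y',q[4]);x=x+r.apply([p[7],0,p[8]])
    r=r*E('z',q[5])*E('z',p[9])
    return x,r
def res(p):
    o=[]
    for q,x,w in D:
        X,r=fk(q,p);o+=list((X-x)/100)
        if w is not None:o+=list((r.inv()*R.from_quat(np.roll(w,-1))).as_rotvec())
    return np.array(o+list((np.array(p[:9])-P0[:9])*1e-6))
P0=np.array([300,0,0,0,400,0,400,0,250,0.])
best=None
for y in(0,1.57,3.14,-1.57):
    P0[9]=y
    f=least_squares(res,P0)
    if best is None or f.cost<best.cost:best=f
P=best.x
lo=np.array([-2.94,-.97,.19,-1.23,.02,-2.88]);hi=np.array([2.94,2.17,2.56,4.37,3.11,2.88])
def ik(x,r,q0):
    g=lambda q:np.r_[(fk(q,P)[0]-x)/100,(fk(q,P)[1].inv()*r).as_rotvec()]
    return least_squares(g,np.clip(q0,lo+1e-3,hi-1e-3),bounds=(lo,hi))
if __name__=='__main__':print(best.cost,P.round(3),np.abs(best.fun).max())
E
python3 fk.py
```

```text
[[-0.4529, 0.0986, 1.7249, -0.1385, 1.6717, 1.0459], [332.7472, -71.5844, 263.7561], [-0.0215, 0.9812, 0.0406, -0.1873]]
1.9446684558732328e-06 [ 2.00589e+02  4.13000e-01  5.81280e+01  5.81280e+01  4.39253e+02
  3.85630e+01  3.96540e+02 -4.40000e-01  2.55421e+02  1.57100e+00] 0.0016061725129232229
```

The FK fit is within 0.2 mm. Next I scan which yaws and grasp half-turn allow a horizontal-tool placement within joint limits.

```bash
cat > plan.py <<'E'
from fk import *
from scipy.spatial.transform import Slerp
N=np.array([520,-324,180.])
def Rdown(a):return R.from_matrix(np.array([[np.cos(a),np.sin(a),0],[np.sin(a),-np.cos(a),0],[0,0,-1]]).T)
def Rh(psi,s,b=0): # tool z horizontal at psi pitched down by b, s*x_tool = up-ish
    h=np.array([np.cos(psi),np.sin(psi),0]);z=h*np.cos(b)-np.array([0,0,np.sin(b)]);u=h*np.sin(b)+np.array([0,0,np.cos(b)])
    x=s*u;return R.from_matrix(np.array([x,np.cross(z,x),z]).T)
def track(wps,q,n=20):
    Q=[];
    for (x0,r0),(x1,r1) in zip(wps[:-1],wps[1:]):
        S=Slerp([0,1],R.concatenate([r0,r1]))
        for t in np.linspace(0,1,n+1)[1:]:
            f=ik(x0+(x1-x0)*t,S(t),q);
            if f.cost>1e-4:return None,Q
            q=f.x;Q.append(q)
    return True,np.array(Q)
def marg(Q):return np.minimum(Q-lo,hi-Q).min(0)
E
python3 - <<'E'
from plan import *
np.set_printoptions(precision=2,suppress=True)
q0=np.array(D[2][0]);x0=np.array(D[2][1]);r0=R.from_quat(np.roll(D[2][2],-1))
for a,s in((-.21,-1),(np.pi-.21,1)):
    g=(np.array([512,316,250.]),Rdown(a));l=(np.array([512,316,12.]),Rdown(a))
    rm=Rdown(a/2 if s<0 else 1.4)
    ok,Q0=track([(x0,r0),((x0+g[0])/2,rm),g,l,g],q0)
    print('grasp',s,ok,marg(np.array(Q0)),Q0[-1]);
    if not ok: continue
    for d in range(-180,180,20):
        psi=np.radians(d);r=Rh(psi,s);z=r.as_matrix()[:,2]
        T=N+[0,0,5]+19*z
        ok,Q=track([g,(T+[0,0,120],r),(T,r)],Q0[-1],15)
        if ok:print(s,d,marg(Q),Q[-1],'q5min',Q[:,4].min().round(2),'jump',np.abs(np.diff(Q,axis=0)).max().round(2))
        else:print(s,d,'fail',len(Q))
E
```

```text
grasp -1 True [2.51 1.04 0.83 1.11 0.93 0.74] [0.36 0.47 1.22 0.   1.45 2.14]
-1 -180 fail 13
-1 -160 fail 13
-1 -140 fail 13
-1 -120 fail 12
-1 -100 fail 12
-1 -80 fail 11
-1 -60 fail 10
-1 -40 fail 9
-1 -20 fail 8
-1 0 [1.81 1.13 0.55 1.36 1.21 0.57] [-1.13  0.64  2.01  1.97  1.37  2.02] q5min 1.23 jump 0.16
-1 20 [1.77 1.2  0.76 1.36 1.31 0.43] [-1.17  0.72  1.8   1.61  1.54  2.19] q5min 1.33 jump 0.14
-1 40 [1.79 1.27 0.97 1.36 1.28 0.33] [-1.15  0.83  1.54  1.37  1.76  2.32] q5min 1.41 jump 0.14
-1 60 [1.84 1.21 1.04 1.35 1.03 0.25] [-1.1   0.96  1.26  1.2   2.02  2.41] q5min 1.45 jump 0.13
-1 80 [1.92 1.08 0.73 1.34 0.74 0.17] [-1.02  1.09  0.96  1.09  2.3   2.48] q5min 1.47 jump 0.17
-1 100 [2.01 0.93 0.4  1.33 0.45 0.03] [-0.93  1.24  0.64  1.03  2.59  2.52] q5min 1.49 jump 0.28
-1 120 fail 14
-1 140 fail 14
-1 160 fail 13
grasp 1 True [2.52 1.05 0.83 1.1  0.93 1.87] [ 0.36  0.47  1.22  0.    1.45 -1.  ]
1 -180 fail 13
1 -160 fail 13
1 -140 fail 13
1 -120 fail 12
1 -100 fail 12
1 -80 fail 11
1 -60 fail 10
1 -40 fail 9
1 -20 fail 8
1 0 [1.81 1.13 0.55 1.36 1.21 1.57] [-1.13  0.64  2.01  1.97  1.37 -1.12] q5min 1.23 jump 0.16
1 20 [1.77 1.2  0.76 1.36 1.31 1.64] [-1.17  0.72  1.8   1.61  1.54 -0.95] q5min 1.33 jump 0.14
1 40 [1.79 1.27 0.97 1.36 1.28 1.67] [-1.15  0.83  1.54  1.37  1.76 -0.82] q5min 1.41 jump 0.14
1 60 [1.84 1.21 1.04 1.35 1.03 1.68] [-1.1   0.96  1.26  1.2   2.02 -0.73] q5min 1.45 jump 0.13
1 80 [1.92 1.08 0.73 1.34 0.74 1.66] [-1.02  1.09  0.96  1.09  2.3  -0.66] q5min 1.47 jump 0.17
1 100 [2.01 0.93 0.4  1.33 0.45 1.63] [-0.93  1.24  0.64  1.03  2.59 -0.62] q5min 1.49 jump 0.28
1 120 [2.11 0.78 0.04 1.31 0.18 1.57] [-0.83  1.39  0.31  1.01  2.89 -0.57] q5min 1.51 jump 0.82
1 140 fail 14
1 160 fail 13
```

Emit:
play_rows(deltas=[[0.3, 0.7, 0, 0, -1, 0, 1], [0.3, 0.7, 0, 0, -1, 0, 1], [0.3, 0.7, 0, 0, -1, 0, 1], [0.3, 0.7, 0, 0, -1, 0, 1], [0.3, 0.7, 0, 0, 0, 1, 1], [0.3, 0.7, 0, 0, 0, 1, 1], [0.3, 0.7, 0, 0, 0, 1, 1], [0.3, 0.7, 0, 0, 0, 1, 1]])

```text
time_s: 2.07
eef_pos: [427.5, 145.9, 263.3]
ee_rot: [-0.021, 0.968, 0.248, 0.016]
force: [1.3, -0.9, 0.5]
grip_width: 1.0
```

Emit:
play_rows(deltas=[[0.3, 0.7, 0, 0, 0, 1, 1], [0.3, 0.7, 0, 0, 0, 1, 1], [0.3, 0.7, 0, 0, 0, 1, 1], [0.3, 0.7, 0, 0, 0, 1, 1], [0.3, 0.5, 0, 0, 0, 1, 1], [0.3, 0.5, 0, 0, 0, 1, 1], [0, 0, 0, 0, 0, 1, 1], [0, 0, 0, 0, 0, 1, 1]])

```text
time_s: 2.73
eef_pos: [499.5, 297.2, 262.3]
ee_rot: [-0.026, 0.784, 0.621, 0.005]
force: [0.6, 0.3, 0.8]
grip_width: 1.0
```

```bash
cat > to.py <<'E'
# remaining move to target pose in play_rows units: python to.py helper
from plan import *
from rig import sensors
def cur():
    s=sensors.sense();return np.array(s['eef_pos']),R.from_quat(np.roll(s['ee_rot'],-1)),s
def to(x,r):
    X,r0,s=cur();v=(r*r0.inv()).as_rotvec()
    print('shift/40',((x-X)/40).round(3),'turn/6deg',(np.degrees(v)/6).round(3),'t',round(s['time_s'],2),'F',np.round(s['force'],1),'q',np.round(s['joints'],2),'w',round(s['grip_width'],3),'X',X.round(1))
E
python3 -c "
from to import *
to(np.array([512,316,264.]),Rdown(np.pi-.21))"
```

```text
shift/40 [0.313 0.47  0.043] turn/6deg [-0.164 -0.529 15.196] t 2.73 F [0.6 0.3 0.8] q [0.31 0.42 1.27 0.05 1.46 0.54] w 1.0 X [499.5 297.2 262.3]
```

Emit:
play_rows(deltas=[[0, 0, 0, 0, 0, 1, 1], [0, 0, 0, 0, 0, 1, 1], [0, 0, 0, 0, 0, 1, 1], [0, 0, 0, 0, 0, 1, 1], [0, 0, 0, 0, 0, 1, 1], [0, 0, 0, 0, 0, 1, 1], [0, 0, 0, 0, 0, 1, 1], [0, 0, 0, 0, 0, 1, 1]])

```text
time_s: 3.4
eef_pos: [499.3, 296.2, 262.9]
ee_rot: [-0.025, 0.464, 0.885, -0.005]
force: [0.1, 0.3, -0.7]
grip_width: 1.006
```

Emit:
play_rows(deltas=[[0, 0, 0, 0, 0, 1, 1], [0, 0, 0, 0, 0, 1, 1], [0, 0, 0, 0, 0, 1, 1], [0, 0, 0, 0, 0, 1, 1], [0, 0, 0, 0, 0, 1, 1], [0, 0, 0, 0, 0, 1, 1], [0, 0, 0, 0, 0, 1, 1], [0, 0, 0, 0, 0, 0, 1]])

```text
time_s: 4.07
eef_pos: [499.2, 296.4, 262.9]
ee_rot: [-0.022, 0.116, 0.993, -0.014]
force: [0.1, 0.8, -0.8]
grip_width: 1.002
```

Run:
```python
from to import *
from h import *
to(np.array([512,316,264.]),Rdown(np.pi-.21))
c=snap('wrist','w1.png');w=cloud(c)
np.set_printoptions(precision=1,suppress=True)
# cap crown-half top flat ~ z=52, lugs etc. points
m=(w[...,2]>40)&(w[...,2]<58)&(abs(w[...,0]-523)<45)&(abs(w[...,1]-313)<38)
k=w[m];print(len(k),k.mean(0),np.percentile(k[:,2],[5,50,95]))
r=cv2.minAreaRect(k[:,:2].astype(np.float32));print(r,cv2.boxPoints(r))
m=(w[...,2]>50)&m
k=w[m];r=cv2.minAreaRect(k[:,:2].astype(np.float32));print(len(k),r,cv2.boxPoints(r))
np.save('w1.npy',w)
```

```text
shift/40 [0.32  0.49  0.027] turn/6deg [ 0.225 -0.445  0.225] t 4.07 F [ 0.1  0.8 -0.8] q [ 0.34  0.45  1.22 -0.01  1.52 -1.  ] w 1.002 X [499.2 296.4 262.9]
1817 [521.  317.4  49.1] [41.4 50.7 53.6]
((529.396484375, 315.5353088378906), (53.371849060058594, 85.80203247070312), 68.56746673583984) [[479.7 306.4]
 [559.6 275. ]
 [579.1 324.7]
 [499.2 356.1]]
983 ((528.9315185546875, 311.6734924316406), (39.350154876708984, 86.84700775146484), 64.18621063232422) [[481.3 312.9]
 [559.5 275.1]
 [576.6 310.5]
 [498.4 348.3]]
```

View pics/w1.png

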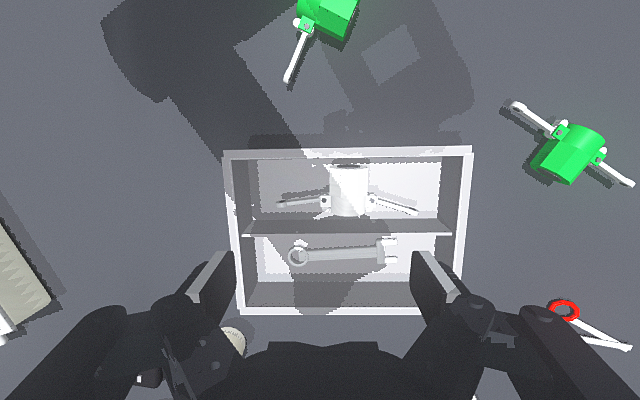

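The wrist view shows the cap at u 328–370, v 163–217, crown at the top, with both arms leaning slightly toward the mouth. I'll zoom in to get its edges.

Run:
```python
from h import *
im=cv2.imread('pics/w1.png');cv2.imwrite('pics/w1c.png',cv2.resize(im[150:250,265:425],None,fx=5,fy=5,interpolation=cv2.INTER_CUBIC))
```

```text
(no output)
```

View pics/w1c.png

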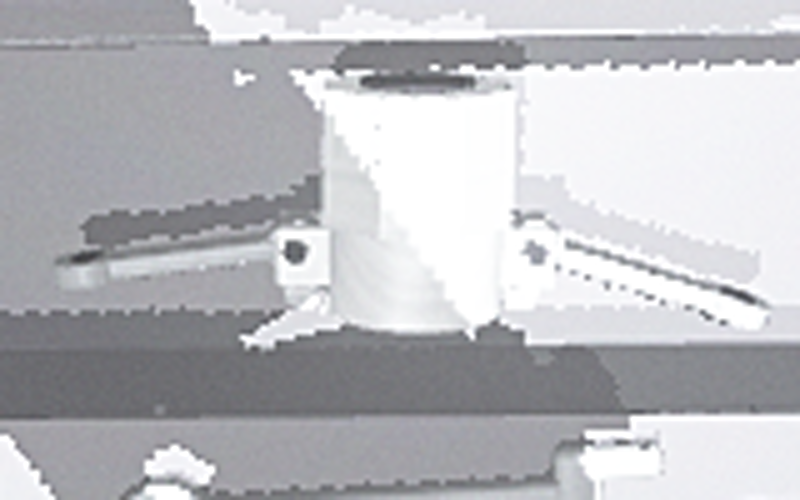

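Run:
```python
from h import *
np.set_printoptions(precision=1,suppress=True)
c=snap('wrist')
f=lambda a,b,h:ray(c,265+a/5-.4,150+b/5-.4,h)
L,Rr=f(295,250,36),f(535,250,36);d=Rr-L;print('piv',L,Rr,np.linalg.norm(d),'mid',(L+Rr)/2)
u=d/np.linalg.norm(d);z=np.array([0,0,1.]);ax=np.cross(u,z);print('u',u,'yaw of jaw line',np.arctan2(u[1],u[0]),'perp',ax)
for b in(100,180):
  l,r=f(323,b,38),f(518,b,38);print('edges',l,r,np.linalg.norm(r-l),(l+r)/2)
m1,m2=f(420,76,50),f(415,330,28);print('crown edge top',m1,'mouth',m2,'len along axis',(m1-m2)@ax)
P=(L+Rr)/2
for s in(1,-1):
  print(s,'center from pivots',P+s*12*ax)
```

```text
piv [524.4 286.   36. ] [538.5 346.2  36. ] 61.86975039649902 mid [531.5 316.1  36. ]
u [0.2 1.  0. ] yaw of jaw line 1.3412539145988536 perp [ 1.  -0.2  0. ]
edges [487.7 302.1  38. ] [499.  349.5  38. ] 48.72741048032056 [493.4 325.8  38. ]
edges [507.7 297.4  38. ] [519.  345.5  38. ] 49.39098141966383 [513.3 321.4  38. ]
crown edge top [485.7 326.8  50. ] mouth [555.2 311.3  28. ] len along axis -71.14983738960665
1 center from pivots [543.2 313.4  36. ]
-1 center from pivots [519.8 318.8  36. ]
```

Pivot separation 61.9 mm (62 expected) and width about 48.7 mm both check out. Cap_center is about (520,319), with the cap axis yawed -0.225.

```bash
python3 -c "
from to import *
to(np.array([505.5,322.3,120.]),Rdown(np.pi-.225))"
```

```text
shift/40 [ 0.159  0.647 -3.575] turn/6deg [ 0.22  -0.447  0.15 ] t 4.17 F [-0.1  0.6  0.4] q [ 0.34  0.45  1.22 -0.01  1.52 -0.99] w 1.0 X [499.1 296.4 263. ]
```

Emit:
play_rows(deltas=[[0.16, 0.65, 0, 0.22, -0.45, 0.15, 1], [0, 0, -0.9, 0, 0, 0, 1], [0, 0, -0.9, 0, 0, 0, 1], [0, 0, -0.9, 0, 0, 0, 1], [0, 0, -0.88, 0, 0, 0, 1], [0, 0, 0, 0, 0, 0, 1], [0, 0, 0, 0, 0, 0, 1]])

```text
time_s: 4.75
eef_pos: [505.1, 322.3, 119.7]
ee_rot: [-0.001, 0.112, 0.994, -0.001]
force: [0.2, -0.7, 0.9]
grip_width: 0.995
```

```bash
python3 -c "
from to import *
to(np.array([505.5,322.3,8.]),Rdown(np.pi-.225))
from h import *
snap('wrist','w2.png')"
```

```text
shift/40 [ 9.000e-03 -1.000e-03 -2.793e+00] turn/6deg [ 0.009 -0.017 -0.012] t 4.75 F [ 0.2 -0.7  0.9] q [ 0.37  0.58  1.4  -0.    1.16 -0.97] w 0.995 X [505.1 322.3 119.7]
```

View pics/w2.png

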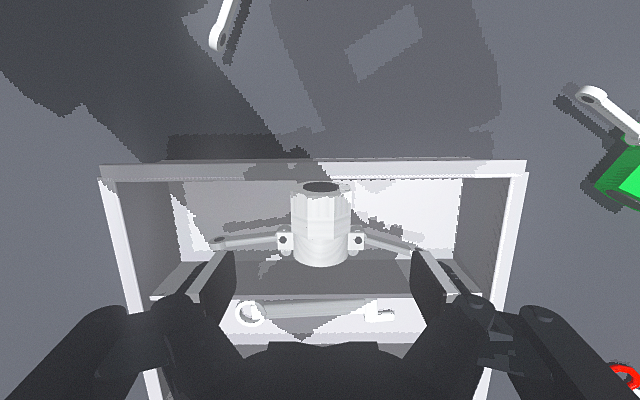

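The fingers (u 235 and 411, middle 323) straddle the cap (middle about 321), and the yaw is aligned. Descending to grasp.

Emit:
play_rows(deltas=[[0, 0, -0.7, 0, 0, 0, 1], [0, 0, -0.7, 0, 0, 0, 1], [0, 0, -0.7, 0, 0, 0, 1], [0, 0, -0.4, 0, 0, 0, 1], [0, 0, -0.3, 0, 0, 0, 1], [0, 0, 0, 0, 0, 0, 1]])

```text
time_s: 5.3
eef_pos: [505.7, 322.6, 8.1]
ee_rot: [0.0, 0.111, 0.994, 0.0]
force: [-0.7, -0.1, 0.4]
grip_width: 1.0
```

Emit:
play_rows(deltas=[[0, 0, 0, 0, 0, 0, -0.2], [0, 0, 0, 0, 0, 0, -0.2], [0, 0, 0, 0, 0, 0, -1], [0, 0, 0, 0, 0, 0, -1], [0, 0, 0, 0, 0, 0, -1], [0, 0, 0, 0, 0, 0, -1], [0, 0, 0, 0, 0, 0, -1], [0, 0, 0, 0, 0, 0, -1]], squeeze=70)

```text
time_s: 5.97
eef_pos: [506.3, 322.9, 10.1]
ee_rot: [0.002, 0.111, 0.994, 0.001]
force: [-1.4, -1.4, 8.3]
grip_width: 0.55
```

Emit:
play_rows(deltas=[[0, 0, 0.1, 0, 0, 0, -1], [0, 0, 0.4, 0, 0, 0, -1], [0, 0, 0.8, 0, 0, 0, -1], [0, 0, 0.9, 0, 0, 0, -1], [0, 0, 0.9, 0, 0, 0, -1], [0, 0, 0.9, 0, 0, 0, -1], [0, 0, 0.9, 0, 0, 0, -1], [0, 0, 0.9, 0, 0, 0, -1]])

```text
time_s: 6.63
eef_pos: [504.7, 322.5, 242.3]
ee_rot: [0.0, 0.111, 0.994, 0.0]
force: [0.9, 0.3, -3.8]
grip_width: 0.548
```

```bash
python3 -c "
from to import *
to(np.array([505.5,322.3,300.]),Rdown(np.pi-.225))
from h import *
snap('wrist','w3.png')"
```

```text
shift/40 [ 0.019 -0.004  1.443] turn/6deg [-0.     0.004 -0.032] t 6.63 F [ 0.9  0.3 -3.8] q [ 0.37  0.47  1.24 -0.    1.43 -0.98] w 0.548 X [504.7 322.5 242.3]
```

View pics/w3.png

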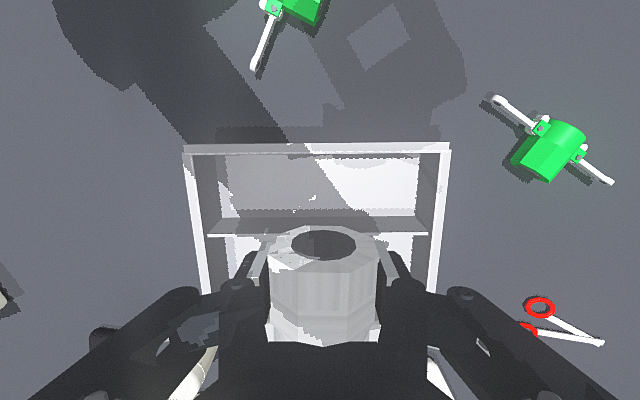

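The cap is held: grip width 0.548 (about 47 mm) and about 4 N of weight. I'll measure its pose in the gripper from the wrist depth.

Run:
```python
from h import *
from to import cur
np.set_printoptions(precision=2,suppress=True)
X,r,s=cur();c=snap('wrist');w=cloud(c);t=r.inv().apply((w-X).reshape(-1,3)).reshape(w.shape)
def plane(k,n):
    c0=np.median(k,0);u,sv,vt=np.linalg.svd(k-c0,full_matrices=False);v=vt[2]*np.sign(vt[2][n]);print(len(k),'c',c0,'n',v,'rms',sv[2]/len(k)**.5,'min',k.min(0),'max',k.max(0))
A=t[232:245,275:295].reshape(-1,3);plane(A[np.isfinite(A).all(1)],0)
for (u0,u1,v0,v1) in((310,345,270,300),(305,345,305,335),(278,290,275,300),(358,370,275,300)):
    A=t[v0:v1,u0:u1].reshape(-1,3);A=A[np.isfinite(A).all(1)];plane(A,2)
```

```text
260 c [ 16.07 -16.3  -11.89] n [ 0.92 -0.16  0.35] rms 1.507163702860271 min [-93.58 -65.23 -21.41] max [ 17.86 -10.79 247.6 ]
1042 c [ 10.21   3.72 -42.43] n [-0.03 -0.    1.  ] rms 0.6448121519713627 min [  3.05  -2.98 -44.01] max [ 16.62  10.46 -39.57]
1197 c [ -5.96   2.97 -42.41] n [ 0.01 -0.    1.  ] rms 0.5134633463346316 min [-14.12  -5.2  -44.07] max [  1.84  10.88 -40.91]
299 c [  5.03 -14.09 -36.23] n [-0.01  0.73  0.69] rms 0.3313470658531867 min [ -2.43 -17.25 -40.48] max [ 12.33 -11.16 -31.93]
299 c [  4.53  19.03 -35.36] n [ 0.01 -0.73  0.68] rms 0.29672393838384864 min [ -3.43  16.01 -39.54] max [ 11.67  22.25 -30.56]
```

Run:
```python
from h import *
from to import *
np.set_printoptions(precision=2,suppress=True)
for n,(u0,u1,v0,v1) in(('top',(455,505,170,220)),('side',(305,345,255,300))):
    c=snap(n);w=cloud(c)[v0:v1,u0:u1];m=(w[...,2]>174)&(w[...,2]<186);k=w[m]
    r=cv2.minEnclosingCircle(k[:,:2].astype(np.float32));e=cv2.fitEllipse(cv2.convexHull(k[:,:2].astype(np.float32)));print(n,len(k),k.mean(0),r,e,k.min(0),k.max(0))
r=Rh(np.radians(30),1);z=r.as_matrix()[:,2]
T=N+[0,0,130]+18.2*z;print(T)
X,r0,s=cur()
to(T,r)
ok,Q=track([(X,r0),(T,r)],np.array(s['joints']),22);print(ok,marg(np.array(Q)),Q[-1],np.abs(np.diff(Q,axis=0)).max(0)*12)
```

```text
top 99 [ 519.21 -323.33  179.52] ((519.4923706054688, -324.0099182128906), 18.564085006713867) ((519.6461791992188, -324.1703186035156), (35.67950439453125, 36.279842376708984), 142.7926025390625) [ 501.63 -341.32  174.19] [ 537.22 -306.07  185.81]
side 76 [ 519.61 -329.2   177.34] ((519.053955078125, -327.7635192871094), 18.686861038208008) ((519.2984619140625, -327.643310546875), (34.72013854980469, 35.640663146972656), 18.649410247802734) [ 503.11 -345.61  174.18] [ 536.64 -310.22  180.66]
[ 535.76 -314.9   310.  ]
shift/40 [  0.77 -15.94   1.74] turn/6deg [ 18.11   2.76 -17.05] t 6.83 F [ 0.5 -0.3 -3.7] q [ 0.37  0.47  1.24 -0.    1.42 -0.98] w 0.551 X [505.2 322.6 240.4]
True [1.77 1.23 0.87 1.32 1.33 1.66] [-1.17  0.55  1.64  1.5   1.67 -0.63] [1.17 0.55 0.79 1.08 0.45 0.96]
```

Emit:
play_rows(deltas=[[0.032, -0.664, 0.1, 0.755, 0.115, -0.71, -1], [0.032, -0.664, 0.1, 0.755, 0.115, -0.71, -1], [0.032, -0.664, 0.1, 0.755, 0.115, -0.71, -1], [0.032, -0.664, 0.1, 0.755, 0.115, -0.71, -1], [0.032, -0.664, 0.1, 0.755, 0.115, -0.71, -1], [0.032, -0.664, 0.1, 0.755, 0.115, -0.71, -1], [0.032, -0.664, 0.1, 0.755, 0.115, -0.71, -1], [0.032, -0.664, 0.1, 0.755, 0.115, -0.71, -1]])

```text
time_s: 7.5
eef_pos: [515.0, 108.8, 270.8]
ee_rot: [-0.081, 0.389, 0.867, 0.301]
force: [-0.0, -0.2, -3.3]
grip_width: 0.547
```

Emit:
play_rows(deltas=[[0.032, -0.664, 0.1, 0.755, 0.115, -0.71, -1], [0.032, -0.664, 0.1, 0.755, 0.115, -0.71, -1], [0.032, -0.664, 0.1, 0.755, 0.115, -0.71, -1], [0.032, -0.664, 0.1, 0.755, 0.115, -0.71, -1], [0.032, -0.664, 0.1, 0.755, 0.115, -0.71, -1], [0.032, -0.664, 0.1, 0.755, 0.115, -0.71, -1], [0.032, -0.664, 0.1, 0.755, 0.115, -0.71, -1], [0.032, -0.664, 0.1, 0.755, 0.115, -0.71, -1]])

```text
time_s: 8.17
eef_pos: [525.4, -103.8, 302.6]
ee_rot: [-0.147, 0.592, 0.577, 0.543]
force: [0.8, 0.3, -3.6]
grip_width: 0.551
```

Emit:
play_rows(deltas=[[0.032, -0.664, 0, 0.755, 0.115, -0.71, -1], [0.032, -0.664, 0, 0.755, 0.115, -0.71, -1], [0.032, -0.664, 0, 0.755, 0.115, -0.71, -1], [0.032, -0.664, 0, 0.755, 0.115, -0.71, -1], [0.032, -0.664, 0, 0.755, 0.115, -0.71, -1], [0.032, -0.664, 0, 0.755, 0.115, -0.71, -1], [0.032, -0.664, 0, 0.755, 0.115, -0.71, -1], [0.032, -0.664, 0, 0.755, 0.115, -0.71, -1]])

```text
time_s: 8.83
eef_pos: [535.7, -316.2, 301.8]
ee_rot: [-0.185, 0.684, 0.179, 0.683]
force: [0.8, 0.6, -3.0]
grip_width: 0.549
```

Run:
```python
from to import *
r=Rh(np.radians(30),1);z=r.as_matrix()[:,2]
to(np.array([519.5,-325,180+14+50])+18.2*z,r)
from h import *
a=snap('side');b=snap('top')
im=np.hstack([cv2.resize(a['pixels'][180:320,240:400],None,fx=2.5,fy=2.5),cv2.resize(b['pixels'][120:260,400:560],None,fx=2.5,fy=2.5)])
cv2.imwrite('pics/h1.png',im[:,:,::-1])
```

```text
shift/40 [-0.011  0.008 -1.445] turn/6deg [-0.077 -0.026  0.039] t 8.83 F [ 0.8  0.6 -3. ] q [-1.17  0.57  1.65  1.5   1.67 -0.64] w 0.549 X [ 535.7 -316.2  301.8]
```

View pics/h1.png

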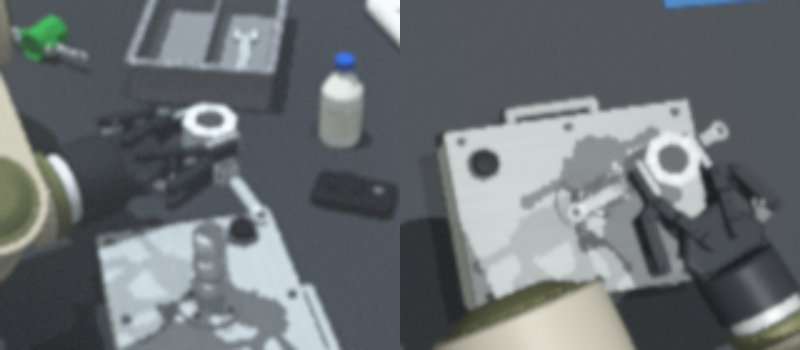

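Run:
```python
from h import *
np.set_printoptions(precision=2,suppress=True)
for n,u,v,bx in(('top',509.2,183.2,(480,540,150,215)),('side',324,228.8,(300,350,210,250))):
    c=snap(n);print(n,'ray',ray(c,u,v,317.8))
    w=cloud(c)[bx[2]:bx[3],bx[0]:bx[1]];P=c['pixels'][bx[2]:bx[3],bx[0]:bx[1]]
    m=(w[...,2]>310)&(w[...,2]<326)&(P.min(-1)>130);k=w[m]
    e=cv2.minEnclosingCircle(k[:,:2].astype(np.float32));print(len(k),k.mean(0),e)
```

```text
top ray [ 520.08 -328.99  317.8 ]
386 [ 517.5  -324.44  316.29] ((506.6905517578125, -331.5705871582031), 40.15627670288086)
side ray [ 520.71 -336.2   317.8 ]
218 [ 519.61 -328.99  314.41] ((514.5405883789062, -329.8117980957031), 32.765647888183594)
```

The cap sits over the neck to within about 2 mm in both cameras; the side depth means agree to 0.2 mm. Lowering with force checks.

Emit:
play_rows(deltas=[[-0.011, 0.008, -0.4, -0.08, -0.03, 0.04, -1], [0, 0, -0.6, 0, 0, 0, -1], [0, 0, -0.45, 0, 0, 0, -1], [0, 0, -0.3, 0, 0, 0, -1], [0, 0, 0, 0, 0, 0, -1]])

```text
time_s: 9.45
eef_pos: [535.7, -313.4, 231.7]
ee_rot: [-0.183, 0.682, 0.187, 0.683]
force: [1.5, -0.2, -2.9]
grip_width: 0.549
```

Emit:
play_rows(deltas=[[0, 0, -0.1, 0, 0, 0, -1], [0, 0, -0.1, 0, 0, 0, -1], [0, 0, -0.1, 0, 0, 0, -1], [0, 0, 0, 0, 0, 0, -1]])

```text
time_s: 9.78
eef_pos: [535.7, -314.8, 222.3]
ee_rot: [-0.181, 0.682, 0.188, 0.684]
force: [-0.4, -1.5, -1.9]
grip_width: 0.551
```

Run:
```python
from to import *
r=Rh(np.radians(30),1);z=r.as_matrix()[:,2]
to(np.array([519.5,-325,180+14-8.5])+18.2*z,r)
s=sensors.sense();print(s['wrist_torque'])
```

```text
shift/40 [-0.011 -0.027 -0.92 ] turn/6deg [ 0.084  0.047 -0.039] t 9.78 F [-0.4 -1.5 -1.9] q [-1.17  0.7   1.67  1.48  1.66 -0.82] w 0.551 X [ 535.7 -314.8  222.3]
[-0.45627167  0.78754046 -0.20898103]
```

Emit:
play_rows(deltas=[[0, 0, -0.08, 0, 0, 0, -1], [0, 0, -0.08, 0, 0, 0, -1], [0, 0, -0.08, 0, 0, 0, -1], [0, 0, 0, 0, 0, 0, -1]])

```text
time_s: 10.12
eef_pos: [535.7, -315.8, 212.6]
ee_rot: [-0.18, 0.682, 0.187, 0.684]
force: [1.1, -7.4, -1.6]
grip_width: 0.552
```

Run:
```python
from to import *
r=Rh(np.radians(30),1);z=r.as_matrix()[:,2]
to(np.array([519.5,-325,180+14-8.5])+18.2*z,r)
s=sensors.sense();print(s['wrist_torque'])
```

```text
shift/40 [-0.012 -0.003 -0.676] turn/6deg [ 0.092  0.048 -0.019] t 10.12 F [ 1.1 -7.4 -1.6] q [-1.17  0.72  1.67  1.48  1.65 -0.84] w 0.552 X [ 535.7 -315.8  212.6]
[-0.68410593  0.54602457 -0.92263404]
```

Emit:
play_rows(deltas=[[0, -0.05, -0.04, 0.06, 0.04, 0, -1], [0, 0, -0.1, 0, 0, 0, -1], [0, 0, -0.1, 0, 0, 0, -1], [0, 0, -0.1, 0, 0, 0, -1], [0, 0, 0, 0, 0, 0, -1]])

```text
time_s: 10.53
eef_pos: [535.6, -316.2, 197.7]
ee_rot: [-0.185, 0.683, 0.185, 0.682]
force: [0.4, -0.0, -2.7]
grip_width: 0.549
```

Run:
```python
from to import *
r=Rh(np.radians(30),1);z=r.as_matrix()[:,2]
to(np.array([519.5,-325,180+14-8.5])+18.2*z,r)
s=sensors.sense();print(s['wrist_torque'])
```

```text
shift/40 [-0.008  0.009 -0.305] turn/6deg [ 0.003 -0.01  -0.046] t 10.53 F [ 0.4 -0.  -2.7] q [-1.17  0.75  1.67  1.47  1.65 -0.85] w 0.549 X [ 535.6 -316.2  197.7]
[-0.52942812  0.85525606 -0.0917046 ]
```

Emit:
play_rows(deltas=[[0, 0, -0.1, 0, 0, 0, -1], [0, 0, -0.1, 0, 0, 0, -1], [0, 0, -0.08, 0, 0, 0, -1], [0, 0, 0, 0, 0, 0, -1]])

```text
time_s: 10.87
eef_pos: [535.6, -316.4, 187.6]
ee_rot: [-0.184, 0.682, 0.185, 0.683]
force: [-0.5, 0.7, -0.3]
grip_width: 0.551
```

Emit:
play_rows(deltas=[[0, 0, -0.03, 0, 0, 0, -1], [0, 0, 0, 0, 0, 0, -1]])

```text
time_s: 11.03
eef_pos: [535.7, -316.5, 187.1]
ee_rot: [-0.184, 0.682, 0.186, 0.683]
force: [0.1, 1.1, 2.8]
grip_width: 0.549
```

Emit:
play_rows(deltas=[[0, 0, -0.02, 0, 0, 0, -1], [0, 0, 0, 0, 0, 0, -1]])

```text
time_s: 11.2
eef_pos: [535.7, -316.5, 186.6]
ee_rot: [-0.184, 0.682, 0.186, 0.683]
force: [-0.4, 0.7, 4.9]
grip_width: 0.548
```

Emit:
play_rows(deltas=[[0, 0, -0.03, 0, 0, 0, -1], [0, 0, 0, 0, 0, 0, -1]])

```text
time_s: 11.37
eef_pos: [535.7, -316.5, 186.0]
ee_rot: [-0.184, 0.681, 0.186, 0.684]
force: [-1.6, 2.3, 9.6]
grip_width: 0.552
```

Emit:
play_rows(deltas=[[0, 0, 0.03, 0, 0, 0, -1], [0, 0, 0, 0, 0, 0, 0.5], [0, 0, 0, 0, 0, 0, 1], [0, 0, 0, 0, 0, 0, 1], [0, 0, 0, 0, 0, 0, 1], [0, 0, 0, 0, 0, 0, 1]])

```text
time_s: 11.87
eef_pos: [535.6, -316.5, 185.5]
ee_rot: [-0.184, 0.683, 0.185, 0.682]
force: [-0.9, -0.5, -0.3]
grip_width: 0.997
```

Emit:
play_rows(deltas=[[-0.3, -0.173, 0, 0, 0, 0, 1], [-0.7, -0.404, 0, 0, 0, 0, 1], [-0.7, -0.404, 0, 0, 0, 0, 1], [-0.7, -0.404, 0, 0, 0, 0, 1], [0, 0, 0.1, 0, 0, 0, -1], [0, 0, 0, 0, 0, 0, -1], [0, 0, 0, 0, 0, 0, -1]])

```text
time_s: 12.45
eef_pos: [439.9, -371.7, 189.7]
ee_rot: [-0.184, 0.683, 0.185, 0.682]
force: [0.7, 0.4, 0.9]
grip_width: 0.6
```

Run:
```python
from h import *
from to import cur
X,r0,s=cur();print(s['grip_width'],s['joints'],X)
c=snap('wrist','w4.png');a=snap('side');np.savez('w4.npz',w=cloud(c))
im=np.hstack([cv2.resize(c['pixels'],(480,300)),cv2.resize(a['pixels'][220:320,260:380],(360,300))]);cv2.imwrite('pics/p1.png',cv2.resize(im,(800,286))[:,:,::-1])
```

```text
0.6002776825132404 [-1.37201882  0.76768892  1.66536723  1.31612643  1.78223783 -0.89103243] [ 439.9233088  -371.68622927  189.65390868]
```

View pics/p1.png

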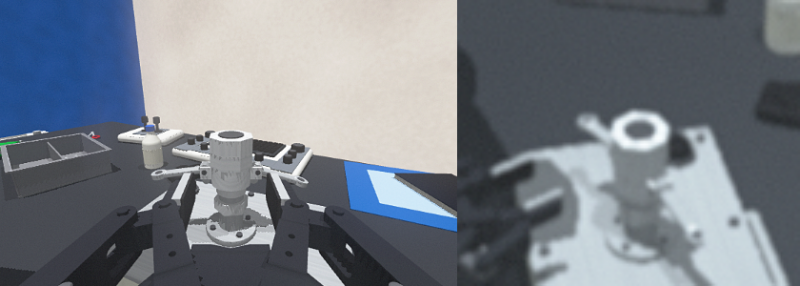

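The cap is seated upright on the neck with both arms out; the wrist view shows the arm ends at about (157,176) and (305,182). Next I plan the arm-closing arcs, using the shut fingers as a rod across the arm plane.

```bash
cat > arc.py <<'E'
from to import *
A=np.array([519.9,-325.6,0]);PSI=np.radians(30);B=np.radians(20)
d=np.array([np.cos(PSI),np.sin(PSI),0]);r=Rh(PSI,1,B);zt=r.as_matrix()[:,2]
def tgt(side,th,rr=42,ex=0,hy=15,hz=11,over=14,zp=159.5):
    e=np.array([-.5,.866,0])*side;off=3+hy*np.sin(th)+hz*np.cos(th)+ex
    return A+e*(31+rr*np.cos(th)+off*np.sin(th))+np.array([0,0,zp-rr*np.sin(th)+off*np.cos(th)])+over*zt
E
python3 - <<'E'
from arc import *
np.set_printoptions(precision=3,suppress=True)
X,r0,s=cur();q=np.array(s['joints'])
for side in(1,-1):
    P=[tgt(side,t) for t in np.linspace(0,1.55,11)]
    S=tgt(side,0,ex=25);M=S-60*d
    ok,Q=track([(X,r0),(M,r),(S,r)]+[(p,r) for p in P],q,6);print(side,ok,marg(np.array(Q)),np.array(Q).min(0),np.array(Q).max(0))
    print('M,S,first,last',M,S,P[0],P[-1]);print((np.diff(P,axis=0)/40).tolist() if 0 else (np.diff(P,axis=0)/40))
M=tgt(1,0,ex=25)-60*d;to(M,r)
E
```

```text
1 True [1.576 1.448 0.659 2.382 1.338 1.953] [-1.364  0.478  1.709  1.152  1.358 -0.927] [-1.161  0.72   1.901  1.286  1.734 -0.78 ]
M,S,first,last [ 442.832 -285.804  193.712] [ 494.793 -255.804  193.712] [ 494.793 -255.804  168.712] [ 506.246 -275.64   113.1  ]
[[-0.025  0.043 -0.112]
 [-0.019  0.033 -0.128]
 [-0.01   0.017 -0.143]
 [ 0.001 -0.003 -0.156]
 [ 0.016 -0.027 -0.164]
 [ 0.032 -0.055 -0.166]
 [ 0.049 -0.084 -0.16 ]
 [ 0.066 -0.114 -0.146]
 [ 0.082 -0.142 -0.123]
 [ 0.095 -0.165 -0.093]]
-1 True [1.59  1.344 0.928 2.407 1.374 2.032] [-1.35   0.725  1.409  1.177  1.4   -0.848] [-1.138  0.826  1.632  1.303  1.736 -0.567]
M,S,first,last [ 515.832 -412.24   193.712] [ 567.793 -382.24   193.712] [ 567.793 -382.24   168.712] [ 556.341 -362.404  113.1  ]
[[ 0.025 -0.043 -0.112]
 [ 0.019 -0.033 -0.128]
 [ 0.01  -0.017 -0.143]
 [-0.001  0.003 -0.156]
 [-0.016  0.027 -0.164]
 [-0.032  0.055 -0.166]
 [-0.049  0.084 -0.16 ]
 [-0.066  0.114 -0.146]
 [-0.082  0.142 -0.123]
 [-0.095  0.165 -0.093]]
shift/40 [0.062 2.131 0.105] turn/6deg [-1.663  2.881 -0.06 ] t 12.55 F [-0.1 -0.3  0.1] q [-1.37  0.77  1.67  1.32  1.78 -0.89] w 0.422 X [ 440.3 -371.   189.5]
```

Emit:
play_rows(deltas=[[0.02, 0.55, 0.2, -0.42, 0.72, 0, -1], [0.02, 0.55, 0.2, -0.42, 0.72, 0, -1], [0.02, 0.55, 0, -0.42, 0.72, 0, -1], [0.01, 0.48, 0, -0.42, 0.72, 0, -1], [0, 0, 0, 0, 0, 0, -1]])

```text
time_s: 12.97
eef_pos: [443.4, -283.0, 207.3]
ee_rot: [-0.149, 0.791, 0.217, 0.552]
force: [0.6, -0.4, 0.7]
grip_width: -0.001
```

Emit:
play_rows(deltas=[[0.433, 0.25, -0.1, 0, 0, 0, -1], [0.433, 0.25, -0.1, 0, 0, 0, -1], [0.433, 0.25, -0.1, 0, 0, 0, -1], [0, 0, 0, 0, 0, 0, -1]])

```text
time_s: 13.3
eef_pos: [496.2, -254.2, 192.8]
ee_rot: [-0.151, 0.79, 0.215, 0.554]
force: [-0.9, 0.3, -0.9]
grip_width: 0.004
```

Run:
```python
from arc import *
to(tgt(1,0,ex=2),r)
from h import *
c=snap('wrist');cv2.imwrite('pics/w5.png',c['pixels'][:,:,::-1])
```

```text
shift/40 [-0.035 -0.039 -0.553] turn/6deg [-0.007  0.002 -0.086] t 13.3 F [-0.9  0.3 -0.9] q [-1.16  0.49  1.87  1.24  1.41 -0.78] w 0.004 X [ 496.2 -254.2  192.8]
```

View pics/w5.png

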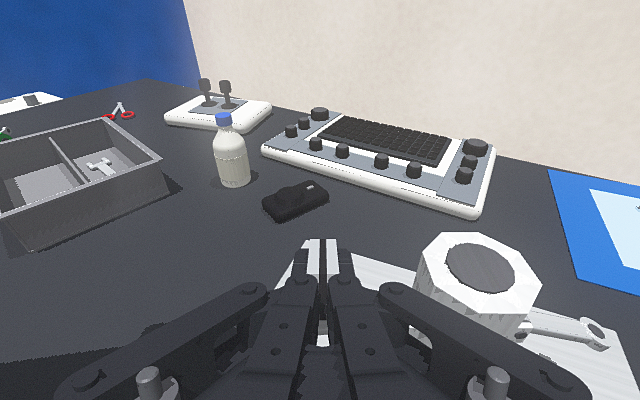

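The shut fingers are above the hidden left arm, beside the cap (at about (480,270)). Starting the first arc.

Emit:
play_rows(deltas=[[-0.09, -0.07, -0.25, 0, 0, 0, -1], [0, 0, -0.3, 0, 0, 0, -1], [-0.025, 0.043, -0.16, 0, 0, 0, -1], [-0.019, 0.033, -0.128, 0, 0, 0, -1], [0, 0, 0, 0, 0, 0, -1]])

```text
time_s: 13.77
eef_pos: [488.7, -256.9, 159.7]
ee_rot: [-0.149, 0.791, 0.214, 0.554]
force: [-0.0, -0.5, 2.4]
grip_width: -0.001
```

Emit:
play_rows(deltas=[[-0.01, 0.017, -0.143, 0, 0, 0, -1], [0, 0, -0.156, 0, 0, 0, -1], [0, 0, 0, 0, 0, 0, -1]])

```text
time_s: 14.02
eef_pos: [488.5, -256.0, 148.2]
ee_rot: [-0.149, 0.791, 0.214, 0.554]
force: [0.7, -0.4, 3.0]
grip_width: -0.001
```

Emit:
play_rows(deltas=[[0.016, -0.027, -0.164, 0, 0, 0, -1], [0.032, -0.055, -0.166, 0, 0, 0, -1], [0, 0, 0, 0, 0, 0, -1]])

```text
time_s: 14.27
eef_pos: [490.5, -259.2, 134.9]
ee_rot: [-0.15, 0.791, 0.215, 0.554]
force: [-1.0, 0.7, 3.1]
grip_width: 0.006
```

Run:
```python
from arc import *
to(tgt(1,.93,over=11),r)
from h import *
a=snap('side');c=snap('wrist')
im=np.hstack([cv2.resize(a['pixels'][210:330,250:394],(480,400)),cv2.resize(c['pixels'][200:400,240:400],(320,400))]);cv2.imwrite('pics/p2.png',im[:,:,::-1])
```

```text
shift/40 [0.041 0.058 0.002] turn/6deg [ 0.01   0.002 -0.053] t 14.27 F [-1.   0.7  3.1] q [-1.18  0.61  1.88  1.25  1.37 -0.91] w 0.006 X [ 490.5 -259.2  134.9]
```

View pics/p2.png

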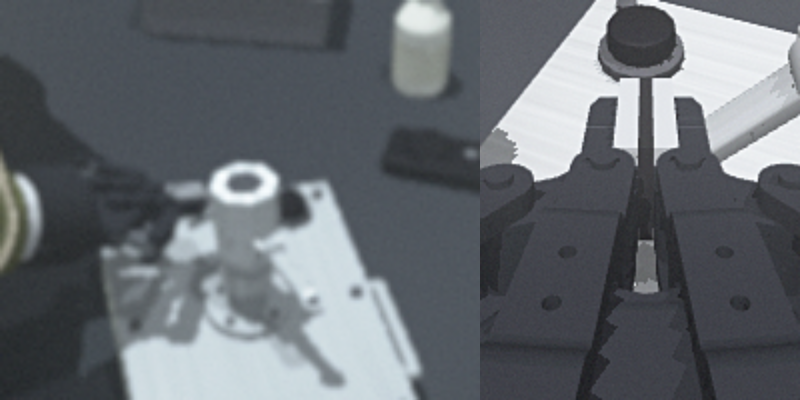

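About 3 N of contact shows the arm is being pushed, and the cap stays upright at (245,200) in the crop. Continuing the arc.

Emit:
play_rows(deltas=[[0.09, -0.06, -0.16, 0, 0, 0, -1], [0.066, -0.114, -0.146, 0, 0, 0, -1], [0, 0, 0, 0, 0, 0, -1]])

```text
time_s: 14.62
eef_pos: [496.8, -266.0, 122.6]
ee_rot: [-0.15, 0.791, 0.215, 0.553]
force: [-0.6, 1.0, 1.7]
grip_width: 0.001
```

Emit:
play_rows(deltas=[[0.082, -0.142, -0.123, 0, 0, 0, -1], [0.095, -0.165, -0.093, 0, 0, 0, -1], [0, 0, 0, 0, 0, 0, -1]])

```text
time_s: 14.87
eef_pos: [504.1, -278.7, 113.8]
ee_rot: [-0.149, 0.791, 0.215, 0.553]
force: [-0.6, 0.9, 0.6]
grip_width: -0.005
```

Run:
```python
from arc import *
to(tgt(1,1.55,over=11),r)
X,_,s=cur();print('lateral',(X-A)@np.array([-.5,.866,0]))
```

```text
shift/40 [-0.007  0.042  0.008] turn/6deg [ 0.015 -0.005 -0.053] t 14.87 F [-0.6  0.9  0.6] q [-1.17  0.68  1.82  1.26  1.37 -0.92] w -0.005 X [ 504.1 -278.7  113.8]
lateral 48.509078981644166
```

Emit:
play_rows(deltas=[[0.035, -0.06, 0, 0, 0, 0, -1], [0, 0, 0, 0, 0, 0, -1]])

```text
time_s: 15.03
eef_pos: [505.1, -280.3, 113.8]
ee_rot: [-0.15, 0.791, 0.215, 0.553]
force: [-1.9, 3.5, 1.0]
grip_width: -0.004
```

Emit:
play_rows(deltas=[[0.025, -0.043, 0, 0, 0, 0, -1], [0, 0, 0, 0, 0, 0, -1]])

```text
time_s: 15.2
eef_pos: [505.8, -281.5, 113.6]
ee_rot: [-0.15, 0.791, 0.215, 0.553]
force: [-4.3, 6.0, -1.5]
grip_width: -0.001
```

Emit:
play_rows(deltas=[[0.02, -0.035, 0, 0, 0, 0, -1], [0, 0, 0, 0, 0, 0, -1]])

```text
time_s: 15.37
eef_pos: [506.3, -282.0, 113.5]
ee_rot: [-0.152, 0.791, 0.215, 0.553]
force: [-8.4, 8.5, 1.0]
grip_width: -0.002
```

Emit:
play_rows(deltas=[[0.025, -0.043, 0, 0, 0, 0, -1], [0, 0, 0, 0, 0, 0, -1]])

```text
time_s: 15.53
eef_pos: [506.8, -282.4, 113.3]
ee_rot: [-0.153, 0.791, 0.216, 0.552]
force: [-14.2, 12.4, 2.3]
grip_width: -0.001
```

Emit:
play_rows(deltas=[[0.025, -0.043, 0, 0, 0, 0, -1], [0, 0, 0, 0, 0, 0, -1]])

```text
time_s: 15.7
eef_pos: [507.2, -282.8, 113.2]
ee_rot: [-0.155, 0.79, 0.216, 0.552]
force: [-19.4, 18.0, 3.6]
grip_width: -0.002
```

Run:
```python
from arc import *
to(tgt(1,1.55,over=11),r)
X,_,s=cur();print('lateral',(X-A)@np.array([-.5,.866,0]))
```

```text
shift/40 [-0.086  0.143  0.024] turn/6deg [-0.046 -0.031 -0.142] t 15.7 F [-19.4  18.    3.6] q [-1.16  0.69  1.79  1.25  1.38 -0.9 ] w -0.002 X [ 507.2 -282.8  113.2]
lateral 43.434480184495946
```

Emit:
play_rows(deltas=[[-0.1, 0.173, 0, 0, 0, 0, -1], [-0.3, 0.52, 0.1, 0, 0, 0, -1], [-0.5, -0.29, 0.5, 0, 0, 0, -1], [-0.7, -0.4, 0.8, 0, 0, 0, -1], [-0.7, -0.4, 0.8, 0, 0, 0, -1], [0, -0.3, 0.6, 0, 0, 0, -1], [0, 0, 0, 0, 0, 0, -1]])

```text
time_s: 16.28
eef_pos: [421.3, -316.2, 224.9]
ee_rot: [-0.144, 0.791, 0.215, 0.554]
force: [-0.1, -1.0, 1.1]
grip_width: -0.001
```

Run:
```python
from arc import *
X,_,s=cur();print(X,s['time_s'])
to(tgt(-1,0,ex=25,over=11)-60*d,r)
from h import *
a=snap('side');b=snap('top');c=snap('wrist')
im=np.hstack([cv2.resize(a['pixels'][230:320,280:370],(400,400)),cv2.resize(b['pixels'][150:240,430:520],(400,400))]);
cv2.imwrite('pics/p3.png',im[:,:,::-1]);cv2.imwrite('pics/w6.png',c['pixels'][:,:,::-1])
```

```text
[ 421.29759412 -316.22063719  224.85104199] 16.2833
shift/40 [ 2.302 -2.436 -0.753] turn/6deg [ 0.101  0.023 -0.006] t 16.28 F [-0.1 -1.   1.1] q [-1.36  0.45  1.82  1.11  1.57 -0.76] w -0.001 X [ 421.3 -316.2  224.9]
```

View pics/p3.png

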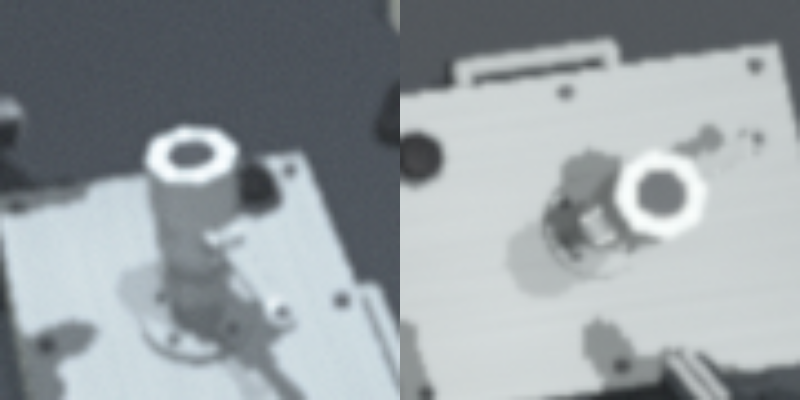

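The first arm no longer sticks out. The other arm points along (+0.5,-0.87) toward (740,140) in the top crop. That was my last picture, so from here I check numerically with depth.

```bash
cat > chk.py <<'E'
from arc import *
from h import *
e=np.array([-.5,.866,0])
def chk():
    for n in('wrist','top','side'):
        w=cloud(snap(n)).reshape(-1,3);w=w[np.isfinite(w).all(1)]-A;l=w@e;dd=w@d;z=w[:,2]
        m=(abs(dd)<14)&(z>90)&(abs(l)<110);
        for a,b in((-105,-80),(-80,-60),(-60,-44),(-44,-28),(28,44),(44,60),(60,80),(80,105)):
            k=m&(l>a)&(l<b)
            if k.sum()>3:print(n,(a,b),k.sum(),'z',np.percentile(z[k],[5,50,95]).round(0),'l',np.percentile(l[k],[5,50,95]).round(0))
        k=(np.hypot(l,dd)<22)&(z>185)&(z<215)
        if k.sum():print(n,'crown',k.sum(),np.percentile(z[k],[50,90]).round(1))
        hh=(np.hypot(l,dd)<30)&(z>193)&(z<208)
        if hh.sum()>10:
            g=cv2.minEnclosingCircle(np.stack([l,dd],1)[hh].astype(np.float32));print(n,'crown circle l,d',np.round(g[0],1),round(g[1],1))
E
python3 -c "
from chk import *
chk()"
```

```text
wrist (-105, -80) 195 z [150. 154. 155.] l [-91. -85. -80.]
wrist (-80, -60) 310 z [151. 156. 159.] l [-79. -71. -61.]
wrist (-60, -44) 231 z [156. 160. 163.] l [-59. -52. -45.]
wrist (-44, -28) 295 z [157. 164. 171.] l [-43. -33. -28.]
wrist (28, 44) 681 z [120. 163. 201.] l [28. 32. 39.]
wrist crown 1607 [203.6 204.7]
wrist crown circle l,d [ 5.3 -0.6] 26.7
top (-105, -80) 29 z [153. 155. 158.] l [-92. -86. -81.]
top (-80, -60) 31 z [155. 159. 163.] l [-79. -70. -61.]
top (-60, -44) 22 z [160. 162. 168.] l [-58. -50. -45.]
top (-44, -28) 9 z [162. 165. 167.] l [-44. -41. -39.]
top (28, 44) 66 z [101. 157. 169.] l [29. 32. 38.]
top crown 226 [204.5 207.6]
top crown circle l,d [ 3.9 -0.2] 25.6
side (-105, -80) 41 z [147. 152. 155.] l [-94. -88. -81.]
side (-80, -60) 35 z [152. 155. 159.] l [-79. -70. -63.]
side (-60, -44) 31 z [156. 159. 162.] l [-59. -54. -46.]
side (-44, -28) 57 z [153. 164. 170.] l [-42. -36. -30.]
side (28, 44) 5 z [ 98. 103. 180.] l [28. 30. 34.]
side crown 174 [201.4 203.7]
side crown circle l,d [ 2.5 -1.1] 27.4
```

The first arm is folded down (lateral 29–39 mm, reaching z about 100). The second is still out at about 0.17 rad. Moving to the second arm.

Emit:
play_rows(deltas=[[0.2, -0.61, 0, 0, 0, 0, -1], [0.6, -0.61, 0, 0, 0, 0, -1], [0.7, -0.61, -0.35, 0, 0, 0, -1], [0.8, -0.61, -0.4, 0, 0, 0, -1], [0.433, 0.25, -0.1, 0, 0, 0, -1], [0.433, 0.25, -0.1, 0, 0, 0, -1], [0.433, 0.25, -0.1, 0, 0, 0, -1], [0, 0, 0, 0, 0, 0, -1]])

```text
time_s: 17.25
eef_pos: [566.7, -375.9, 177.3]
ee_rot: [-0.152, 0.791, 0.215, 0.553]
force: [0.4, 0.6, 1.0]
grip_width: 0.003
```

Run:
```python
from arc import *
to(tgt(-1,0,ex=4,over=12),r)
```

```text
shift/40 [-0.012 -0.183 -0.098] turn/6deg [-0.017 -0.016 -0.088] t 17.25 F [0.4 0.6 1. ] q [-1.13  0.75  1.43  1.23  1.45 -0.6 ] w 0.003 X [ 566.7 -375.9  177.3]
```

Emit:
play_rows(deltas=[[-0.01, -0.18, 0, 0, 0, -0.08, -1], [0, 0, -0.2, 0, 0, 0, -1], [0.025, -0.043, -0.112, 0, 0, 0, -1], [0.019, -0.033, -0.128, 0, 0, 0, -1], [0, 0, 0, 0, 0, 0, -1]])

```text
time_s: 17.67
eef_pos: [565.3, -390.0, 160.5]
ee_rot: [-0.147, 0.792, 0.21, 0.554]
force: [-0.9, -0.3, 0.7]
grip_width: 0.0
```

Emit:
play_rows(deltas=[[0.01, -0.017, -0.143, 0, 0, 0, -1], [0, 0, -0.156, 0, 0, 0, -1], [0, 0, 0, 0, 0, 0, -1]])

```text
time_s: 17.92
eef_pos: [566.1, -390.1, 149.1]
ee_rot: [-0.147, 0.792, 0.211, 0.554]
force: [-0.5, -0.1, 2.3]
grip_width: -0.004
```

Run:
```python
from arc import *
to(tgt(-1,.62,over=12),r)
```

```text
shift/40 [ 0.055  0.082 -0.032] turn/6deg [ 0.005 -0.001  0.032] t 17.92 F [-0.5 -0.1  2.3] q [-1.15  0.8   1.41  1.23  1.44 -0.64] w -0.004 X [ 566.1 -390.1  149.1]
```

Emit:
play_rows(deltas=[[0.04, 0.08, -0.18, 0, 0, 0, -1], [-0.032, 0.055, -0.18, 0, 0, 0, -1], [0, 0, 0, 0, 0, 0, -1]])

```text
time_s: 18.17
eef_pos: [566.6, -384.4, 135.1]
ee_rot: [-0.147, 0.792, 0.211, 0.554]
force: [1.0, -0.1, 4.5]
grip_width: 0.0
```

Emit:
play_rows(deltas=[[-0.049, 0.084, -0.16, 0, 0, 0, -1], [-0.066, 0.114, -0.146, 0, 0, 0, -1], [0, 0, 0, 0, 0, 0, -1]])

```text
time_s: 18.42
eef_pos: [561.8, -376.6, 122.9]
ee_rot: [-0.147, 0.792, 0.211, 0.554]
force: [0.0, -1.6, 3.5]
grip_width: 0.001
```

Emit:
play_rows(deltas=[[-0.082, 0.142, -0.123, 0, 0, 0, -1], [-0.095, 0.165, -0.093, 0, 0, 0, -1], [0, 0, 0, 0, 0, 0, -1]])

```text
time_s: 18.67
eef_pos: [554.6, -364.4, 114.4]
ee_rot: [-0.147, 0.792, 0.211, 0.554]
force: [0.7, -2.2, 2.4]
grip_width: 0.006
```

Run:
```python
from arc import *
to(tgt(-1,1.55,over=11),r)
X,_,s=cur();print('lateral',(X-A)@np.array([.5,-.866,0]))
```

```text
shift/40 [-0.018  0.014 -0.006] turn/6deg [ 0.014 -0.005  0.038] t 18.67 F [ 0.7 -2.2  2.4] q [-1.15  0.82  1.51  1.25  1.4  -0.74] w 0.006 X [ 554.6 -364.4  114.4]
lateral 50.93062590068071
```

Now push inward until the stop is felt.

Emit:
play_rows(deltas=[[-0.05, 0.087, 0, 0, 0, 0, -1], [0, 0, 0, 0, 0, 0, -1]])

```text
time_s: 18.83
eef_pos: [552.8, -361.4, 114.3]
ee_rot: [-0.146, 0.792, 0.211, 0.554]
force: [0.5, -5.3, -1.4]
grip_width: 0.002
```

Emit:
play_rows(deltas=[[-0.035, 0.06, 0, 0, 0, 0, -1], [0, 0, 0, 0, 0, 0, -1]])

```text
time_s: 19.0
eef_pos: [551.9, -360.7, 114.2]
ee_rot: [-0.144, 0.793, 0.21, 0.554]
force: [8.3, -10.5, -5.4]
grip_width: -0.001
```

Emit:
play_rows(deltas=[[-0.025, 0.043, 0, 0, 0, 0, -1], [0, 0, 0, 0, 0, 0, -1]])

```text
time_s: 19.17
eef_pos: [551.4, -360.5, 114.2]
ee_rot: [-0.142, 0.793, 0.209, 0.554]
force: [13.8, -16.6, -8.8]
grip_width: -0.001
```

Emit:
play_rows(deltas=[[-0.025, 0.043, 0, 0, 0, 0, -1], [0, 0, 0, 0, 0, 0, -1]])

```text
time_s: 19.33
eef_pos: [550.9, -360.1, 114.2]
ee_rot: [-0.141, 0.794, 0.209, 0.554]
force: [21.2, -21.8, -10.4]
grip_width: -0.001
```

Emit:
play_rows(deltas=[[0.1, -0.173, 0, 0, 0, 0, -1], [0.3, -0.52, 0.1, 0, 0, 0, -1], [-0.5, -0.29, 0.5, 0, 0, 0, -1], [-0.7, -0.4, 0.8, 0, 0, 0, -1], [-0.7, -0.4, 0.8, 0, 0, 0, -1], [-0.6, 0.3, 0.4, 0, 0, 0, -1], [-0.5, 0.6, 0, 0, 0, 0, -1], [0, 0, 0, 0, 0, 0, -1]])

```text
time_s: 20.0
eef_pos: [447.6, -384.8, 213.2]
ee_rot: [-0.149, 0.792, 0.21, 0.554]
force: [0.0, 0.4, -0.0]
grip_width: 0.002
```

```bash
cat > arms.py <<'E'
from chk import *
def arms():
  for n in('wrist','top','side'):
    w=cloud(snap(n)).reshape(-1,3);w=w[np.isfinite(w).all(1)]-A;l=w@e;dd=w@d;z=w[:,2]
    for sg in(1,-1):
        for z0 in range(88,160,12):
            k=(abs(dd)<9)&(l*sg>19.5)&(l*sg<70)&(z>z0)&(z<z0+12)
            if k.sum()>2:print(n,sg,z0,k.sum(),'l',np.percentile(l[k]*sg,[5,50,95]).round(1),'d',np.percentile(dd[k],[5,95]).round(0))
E
python3 -c "
from arms import *
print(cur()[0],cur()[2]['time_s'])
chk();arms()"
```

```text
[ 447.59166825 -384.80676141  213.15264194] 20.0
wrist (-44, -28) 214 z [133. 161. 166.] l [-34. -30. -28.]
wrist (28, 44) 638 z [104. 152. 167.] l [29. 34. 39.]
wrist crown 1330 [201.5 202.8]
wrist crown circle l,d [ 2.6 -0.3] 26.3
top (28, 44) 82 z [ 98. 152. 168.] l [29. 36. 39.]
top crown 226 [203.1 205.5]
top crown circle l,d [1.5 1.1] 26.2
side (-44, -28) 132 z [ 98. 136. 164.] l [-37. -33. -30.]
side (28, 44) 21 z [102. 108. 162.] l [29. 32. 37.]
side crown 162 [200.1 202.3]
side crown circle l,d [ 0.1 -1.6] 26.9
wrist 1 88 10 l [33.1 33.4 34.6] d [-8.  5.]
wrist 1 100 66 l [21.7 33.6 38.5] d [-9.  6.]
wrist 1 112 105 l [20.  32.6 37.5] d [-7. -1.]
wrist 1 124 73 l [31.9 33.9 37.4] d [-7.  1.]
wrist 1 136 68 l [31.5 33.9 37. ] d [-7. -2.]
wrist 1 148 7 l [34.2 40.2 41. ] d [-8. -6.]
wrist -1 124 8 l [25.1 30.4 30.5] d [-5.  4.]
wrist -1 136 43 l [20.7 29.2 31.2] d [-6. -3.]
wrist -1 148 87 l [20.1 27.  34.2] d [-9. -4.]
top 1 88 4 l [34.2 36.9 38. ] d [-6.  6.]
top 1 100 14 l [32.6 36.1 38.2] d [-8.  6.]
top 1 112 6 l [34.9 36.8 37.7] d [-5.  3.]
top 1 124 9 l [34.8 36.1 37.3] d [-6.  4.]
top 1 136 8 l [35.  35.5 36.6] d [-6.  4.]
top 1 148 4 l [27.7 36.6 37.3] d [-5.  8.]
side 1 100 11 l [29.5 31.5 35. ] d [-8. -4.]
side -1 88 11 l [32.  33.  34.2] d [-5.  7.]
side -1 100 22 l [19.9 32.9 35.1] d [-8.  6.]
side -1 112 24 l [20.4 33.1 36.1] d [-6.  7.]
side -1 124 17 l [28.9 32.7 34.5] d [-5.  7.]
side -1 136 20 l [23.9 33.  35.3] d [-8.  7.]
side -1 148 27 l [23.7 34.2 37.5] d [-9.  7.]
```

All three cameras show the crown drawn down about 1.5–2 mm and straightened, with both arms vertical. I'll re-press the first arm once to confirm it is at its stop.

Emit:
play_rows(deltas=[[-0.3, 0.6, 0, 0, 0, 0, -1], [-0.2, 0.7, 0, 0, 0, 0, -1], [0, 0.7, -0.4, 0, 0, 0, -1], [0, 0, -0.7, 0, 0, 0, -1], [0, 0, -0.7, 0, 0, 0, -1], [0, 0, -0.66, 0, 0, 0, -1], [0, 0, 0, 0, 0, 0, -1]])

```text
time_s: 20.88
eef_pos: [430.0, -306.7, 111.3]
ee_rot: [-0.15, 0.792, 0.21, 0.554]
force: [-0.0, -0.2, 0.5]
grip_width: -0.001
```

Run:
```python
from arc import *
to(tgt(1,1.55,ex=14,over=11),r)
```

```text
shift/40 [1.671 1.045 0.078] turn/6deg [-0.042 -0.026  0.023] t 20.88 F [-0.  -0.2  0.5] q [-1.33  0.66  1.87  1.14  1.44 -0.98] w -0.001 X [ 430.  -306.7  111.3]
```

Emit:
play_rows(deltas=[[0.55, 0.35, 0.08, 0, 0, 0, -1], [0.55, 0.35, 0, 0, 0, 0, -1], [0.57, 0.35, 0, 0, 0, 0, -1], [0, 0, 0, 0, 0, 0, -1], [0.15, -0.26, 0, 0, 0, 0, -1], [0.05, -0.087, 0, 0, 0, 0, -1], [0, 0, 0, 0, 0, 0, -1]])

```text
time_s: 21.47
eef_pos: [505.0, -279.7, 118.6]
ee_rot: [-0.148, 0.791, 0.212, 0.554]
force: [-0.8, 2.8, 0.2]
grip_width: -0.001
```

Emit:
play_rows(deltas=[[0.035, -0.06, 0, 0, 0, 0, -1], [0, 0, 0, 0, 0, 0, -1]])

```text
time_s: 21.63
eef_pos: [505.6, -280.8, 118.1]
ee_rot: [-0.149, 0.791, 0.212, 0.554]
force: [-5.0, 7.7, 0.1]
grip_width: -0.002
```

Emit:
play_rows(deltas=[[0.035, -0.06, 0, 0, 0, 0, -1], [0, 0, 0, 0, 0, 0, -1]])

```text
time_s: 21.8
eef_pos: [506.2, -281.3, 117.9]
ee_rot: [-0.151, 0.791, 0.213, 0.553]
force: [-14.4, 14.3, 2.3]
grip_width: -0.002
```

Emit:
play_rows(deltas=[[0.03, -0.052, 0, 0, 0, 0, -1], [0, 0, 0, 0, 0, 0, -1]])

```text
time_s: 21.97
eef_pos: [506.7, -281.6, 117.7]
ee_rot: [-0.154, 0.79, 0.213, 0.553]
force: [-22.6, 20.5, 5.7]
grip_width: -0.003
```

Emit:
play_rows(deltas=[[-0.1, 0.173, 0, 0, 0, 0, -1], [-0.3, 0.52, 0.1, 0, 0, 0, -1], [-0.5, -0.29, 0.5, 0, 0, 0, -1], [-0.7, -0.4, 0.8, 0, 0, 0, -1], [-0.7, -0.4, 0.8, 0, 0, 0, -1], [0, -0.3, 0.6, 0, 0, 0, -1], [0, 0, 0, 0, 0, 0, -1]])

```text
time_s: 22.55
eef_pos: [420.8, -315.7, 229.4]
ee_rot: [-0.142, 0.792, 0.212, 0.555]
force: [0.8, -0.4, 1.5]
grip_width: 0.003
```

```bash
python3 -c "
from arms import *
X,_,s=cur();print(X,s['time_s'],s['force'],s['dq'].__abs__().max() if hasattr(s['dq'],'max') else s['dq'])
chk();arms()"
```

```text
[ 420.84834922 -315.69158713  229.42264926] 22.55 [ 0.75579963 -0.44143688  1.48078701] 0.08965653122296438
wrist (-44, -28) 402 z [102. 134. 167.] l [-34. -30. -28.]
wrist (28, 44) 350 z [151. 164. 166.] l [29. 33. 40.]
wrist crown 1435 [201.7 202.8]
wrist crown circle l,d [ 2.2 -0.4] 26.9
top (28, 44) 75 z [103. 152. 170.] l [29. 34. 37.]
top crown 227 [202.8 205.7]
top crown circle l,d [0.9 0.9] 25.9
side (-44, -28) 138 z [100. 137. 165.] l [-38. -35. -29.]
side (28, 44) 13 z [103. 110. 161.] l [29. 30. 33.]
side crown 158 [200.2 202.2]
side crown circle l,d [-0.  -0.2] 26.6
wrist 1 100 12 l [19.8 21.5 23.1] d [-7. -3.]
wrist 1 112 79 l [19.7 21.3 32.1] d [-7.  2.]
wrist 1 124 43 l [30.6 32.7 34.8] d [-8. -6.]
wrist 1 136 66 l [24.4 33.5 36.4] d [-8. -0.]
wrist 1 148 21 l [37.8 38.9 40.7] d [-8.  3.]
wrist -1 88 19 l [28.4 28.9 29.9] d [-5.  6.]
wrist -1 100 120 l [28.  29.  34.1] d [-7.  7.]
wrist -1 112 90 l [27.6 28.5 32.9] d [-5.  5.]
wrist -1 124 98 l [27.1 28.1 32.5] d [-5.  5.]
wrist -1 136 62 l [26.7 28.7 32.1] d [-5.  0.]
wrist -1 148 101 l [21.  27.2 33.4] d [-9. -8.]
top 1 88 5 l [32.6 34.  35. ] d [-7.  5.]
top 1 100 9 l [30.7 34.2 36.1] d [-8.  7.]
top 1 112 8 l [33.3 35.  35.9] d [-5.  4.]
top 1 124 7 l [33.1 34.  34.9] d [-6.  3.]
top 1 136 8 l [33.7 34.4 34.9] d [-6.  4.]
top 1 148 6 l [34.4 36.9 38. ] d [-6.  8.]
side 1 100 8 l [27.2 30.2 33.9] d [-8. -5.]
side -1 88 11 l [34.9 37.5 38.8] d [-5.  5.]
side -1 100 21 l [19.8 36.2 39.3] d [-8.  8.]
side -1 112 18 l [22.  35.3 36.7] d [-5.  4.]
side -1 124 18 l [30.7 35.8 37.5] d [-5.  4.]
side -1 136 22 l [25.2 34.1 36.7] d [-7.  5.]
side -1 148 19 l [25.8 35.7 38.8] d [-8.  3.]
```

Both arms are vertical and their summed outward angle (about 0.03–0.04 rad) matches two arms at the 1.55 stop. The crown height is stable and the robot is clear. Settle, then hand in.

Emit:
play_rows(deltas=[[-0.5, -0.3, 0.3, 0, 0, 0, -1], [0, 0, 0, 0, 0, 0, -1], [0, 0, 0, 0, 0, 0, -1]])

```text
time_s: 23.1
eef_pos: [401.5, -324.0, 236.5]
ee_rot: [-0.147, 0.792, 0.211, 0.554]
force: [1.0, -0.4, -0.2]
grip_width: 0.008
```

```bash
python3 -c "
from rig import order,sensors
print(order.finish_job(),sensors.sense()['time_s'])"
```

```text
the job is handed in; nothing more can be done
the job is handed in; nothing more can be done
```

The cap is on the filler neck with both cam arms folded down, and I handed the job in at about 23 s of the 72 s allowed. I took the cap from the tote by its crown flats and turned it mouth down. With both arms out I pressed it onto the gasket until the wrist force read about 10 N. Then I swung the +y-side (left) arm down, then the other, and pressed the first one again to confirm it.

**Last checks:**
- **Arms:** depth readings show both arms folded, within a few hundredths of a radian of vertical and reaching down to about z = 90–100 mm. Each met a hard stop at about 25–31 N when pressed.
- **Cap height:** the crown dropped about 1.5–2 mm when the second arm closed, as expected if it locked. Absolute crown height reads 200–203 mm depending on the camera, against 200 mm nominal, which is within the stated 2 mm calibration at the neck.
- **Cap play:** pressing either arm tips the locked cap slightly on the neck. After I re-pressed the first arm, the second read up to 0.06 rad outward in the side view (about 0.02 in the wrist view). I took this as the cap tilting, not the arm opening, and did not press the second arm again.
- **Forces:** contact forces stayed below about 32 N at every reading.
- **Not looked at afterwards:** I had used all 12 picture views before the second arm closed, so the final checks are depth measurements only. I did not measure the spanner, bottle or mouse at the end; no planned path went near them.

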